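Fit the missing cell in the film light box

ROBOT

A 6-joint arm with a two-finger parallel gripper is mounted at the origin on a cart in front of the work surface, level with it; the furniture and walls round the work are solid. World frame = base frame: x ahead of the robot, y to its left, z up, the work surface at z = 0. Lengths are in m, angles in rad, forces in N, time in s.
With the tool pointing down it reaches from about 0.35 to 0.975 m from the base axis. Payload 7.1 kg.
Tool frame: the origin (TCP) lies midway between the tips of the shut fingers; the grasp point (between the pads) lies 19 mm behind it; z points along the fingers, y is the line along which they close (so a half turn about z gives the same grasp; the last joint's range is limited). The gripper opens to 88 mm and grips with 3 to 60 N. Pads are 20 mm wide; open, the fingers measure 115 mm over their backs; the gripper's body (75 mm by 178 mm) begins 61 mm behind the grasp point.
Start: joints at [1.13, 0.423, 1.63, -0, 1.089, -0.019], TCP at [0.256, 0.57, 0.223] pointing down, gripper open.
Joint ranges: [-3, 3], [-0.9, 2.11], [0.09, 2.58], [-1.31, 4.45], [0.11, 2.69], [-2.54, 2.54]. Speed limits (rad/s): [2.39, 2.39, 3.01, 3.14, 3.14, 3.14].

INTERFACE

Orientations are given as a 3x3 rotation matrix whose columns are the frame's x, y, z axes.
In Python, from plant import bot gives the robot as it stands. The module is installed in compiled form; this text tells all that it offers.
- The arm moves only by the shell command python3 -m inch 'ROWS' [FORCE]. ROWS is JSON, a list of rows, each a list of 7 numbers: the shift along the tool's x, y, z in cm, then the turn, a rotation vector about the tool's x, y, z in rad, then the finger opening in cm, from 0 to 8.78. In form: [[x, y, z, wx, wy, wz, claw], ...]. A call has 1 to 5 rows; each row is the pose to reach, as a shift and turn from the pose commanded when the call began, along the tool's axes at that moment; what a row does not reach only later rows make up. A row lasts 1/12 s, in which the tool goes at most 41.7 mm and 7.16 degrees, less where a joint would pass 70% of its speed; a pose out of reach is approached as far as the arm can. A call with a gripper value outside its range is refused whole. The fingers move at their own pace and stop on an object; FORCE is the grip in N (left out, the last holds). Time passes only in rows, so rows that repeat a pose let the fingers close. It gives the time, the measured TCP pose, the force, the opening and the grip force at its end, in the units of the state.
- bot.state(): the state, without advancing time (a new reading comes with each control period).
- bot.read_camera(name): name is "scene" or "top"; returns (picture, depth): 384x512x3 uint8, blue, green, red; 384x512 float32, m along the optical axis (not along the pixel's ray), 0 where there is no reading.
- bot.calibration(name): a dict with "vfov" (degrees; the focal length in pixels is half the picture's height over the tangent of half this angle, whatever the lens; pixels are square), "cx", "cy" (the principal point, pixels), "R" (3x3) and "t" (3): a world point X has camera coordinates R X + t. Camera axes: x right, y down, z forward; pixel columns grow to the right and rows downward; lengths in m; the calibration is good to about 2 mm. A picture is of the moment at which its call begins. calibration takes no time and is no camera call.
- bot.hand_in(): hands the job in; it is judged then, once.
Trained networks look in the newest picture that a camera, given by its name, has taken for a name from the list of things; names that differ only in an ending like _2 or _b are one class to them, and where a whole thing is asked for, a point or a joint stands for the part that bears it (a point fixed in the world has none). Each returns a list of dicts, best first, with "score" (0 to 1); they miss things now and then, are a little off and sometimes report something else, mostly with a low value. They report only what shows in the picture. A call takes as long as a camera call.
- bot.silhouettes(query, camera): "region" (384x512 bool, what is visible of it) and "bbox" ([centre column, centre row, width, height] in pixels, round what is visible of it).
- bot.place_of(query, camera): "at" ([row, column] in pixels: a listed point, or the origin of a listed thing).
The state is a dict: "time_s": time; "joint_pos": joint angles; "qvel": joint speeds; "joint_torque": joint torques, N m; "position": TCP position; "eef_rot": TCP orientation; "wrist_force": force on the tool from outside, world axes, zero at the start; "torque": the same for the moment, N m; "gripper_width": finger opening in m; "gripper_force": force on a finger pad.
Only numpy, scipy, OpenCV 4.12 (cv2) and the standard library are available. Lean on these libraries where they do the work, as an engineer would, in place of code of your own. Each camera call takes 0.05 s, during which the arm holds its last target. There are 200 camera calls.

TASK

The film light box lacks one of its two cells. Take the large cell from the caddy (not the smaller one) and fit it in the empty bay of the holder, the same way round as its neighbour: set the flat end against the coil spring with the nub end raised, push the spring back, and lower the nub end down in front of its contact plate until the cell lies level and fully home, then let go. Be gentle: never press hard on the holder or crush the spring, and leave the other things where they are.

Things in the scene. Friction and masses are not known exactly. Their poses are not given: they have to be found in the camera images.
- cell: the large cell to fit: round, 33 mm diameter, 61.5 mm long over all; the last 2 mm at one end is a steel nub (9.5 mm diameter), the other end is flat; grey wrapper, steel ends, 0.11 to 0.18 kg. Origin at its very centre, on the axis; x axis along the cell towards the nub; it may be rolled anyhow about x. At the start it lies level in one of the caddy's two places
- cell_nub (a point): centre of the tip of the nub of the large cell, 30.75 mm from its origin along its x axis
- cell_flat (a point): centre of the flat end of the large cell, 30.75 mm from its origin against its x axis
- small_cell: a smaller cell of the same look, 26 mm diameter, 50 mm long, that does not fit; lies in the other place of the caddy; leave it. Origin at its centre, x axis towards its nub
- caddy: black plastic caddy, 86 x 134 x 16 mm, fixed. Origin at the centre of its underside. Cells lie along its x in V ribs at y = +32 and -32 mm, the large cell's axis 21.5 mm above the bench. The ribs stand 19 to 26 mm either side of mid length: fingers can go down beside the middle 38 mm of a cell to 4 mm above the bench
- light_box: grey light box, 190 x 212 x 34 mm, fixed. Origin at the centre of its underside. White panel at x = -15 to 95 mm; the cell strip in front of it (x = -95 to -15, top at z = 8 mm) carries a black holder with two cell bays end to end along y, cell axis at x = -58, z = 27.5 mm. The bay on the +y side holds a fitted cell, the one on the -y side is empty. Nubs point to +y
- seat (a point): point of the light box where the fitted cell's centre comes if the holder is in mid position (box frame -58, -34.25, 27.5 mm). The holder is screwed on through slots and sits unmeasured up to 5 mm either way along y. The cell rests on saddles near both ends of the bay; the middle 40 mm is open to both sides down to z = 11 mm for fingers. Friction on the spring holds it up (to 4 N): press it home
- spring (a point): nominal tip of the free coil spring at the -y end of the empty bay (box frame -58, -57.5, 27.5 mm; shifts with the holder): a domed end of 5 mm radius on the cell's axis. It yields along y, 0.6 N per mm: 7.5 mm (4.5 N) with the cell home, solid at 13 mm. The wall behind it is 18 mm farther on, 35 mm high above the bench. More than 25 N on holder or spring is too hard
- plate (a point): nominal face of the brass contact plate for the nub, at the +y end of the empty bay (box frame -58, -3.5, 27.5 mm; shifts with the holder, 54 mm from the spring's free tip). The wall that carries it is 33 mm high above the bench: a cell tilted 30 to 35 degrees clears it, and the nub passes down in front of the plate once the spring is pushed back 8 mm or more
- cover: the strip's grey plastic cover, taken off, 66 x 120 x 12 mm, lying on the bench; leave it. Origin at the centre of its underside
- loupe: black loupe, 37 mm wide, 38 mm high, standing on the bench; leave it. Origin at the centre of its underside
- bone_folder: flat bone folder, 20 x 146 x 8 mm, lying on the bench; leave it. Origin at the centre of its underside

How it is judged:
By the outcome, as a careful person would: the job done as asked, in the order asked, and still so for the second after the job is handed in, with the robot touching nothing.
It also fails if it takes over 64 s, if anything falls off the work surface, if the arm or the gripper's body presses on something with over 40 N, if the wrist force passes 120 N, or if a joint passes its speed limit or range.

## Working session

There is one attempt and no reset: what is moved stays moved. The work goes in short steps, Python scripts to look and compute and a shell command to move; the robot and the scene stay as the last step left them, time stands still between calls to the robot, and variables do not carry over. Pictures are saved under pics/ and viewed, at most 10 in all, crops included, and the job is handed in when it is done.

```bash
mkdir -p pics; cat > h.py <<'E'
import numpy as np, cv2
from plant import bot
def cal(c):
    k=bot.calibration(c); f=192/np.tan(np.radians(k['vfov'])/2)
    return f,k['cx'],k['cy'],np.array(k['R']),np.array(k['t'])
def w(c,u,v,d):
    f,cx,cy,R,t=cal(c); u,v,d=map(np.asarray,(u,v,d))
    return (np.stack([(u-cx)/f*d,(v-cy)/f*d,d],-1)-t)@R
def onz(c,u,v,z):
    f,cx,cy,R,t=cal(c); o=-R.T@t; r=R.T@np.array([(u-cx)/f,(v-cy)/f,1]); return o+r*(z-o[2])/r[2]
def cloud(c,reg,dep):
    v,u=np.nonzero(reg&(dep>0)); return w(c,u,v,dep[v,u])
E
python3 - <<'E'
from h import *
np.set_printoptions(precision=4,suppress=True)
for c in ("scene","top"):
    p,d=bot.read_camera(c); cv2.imwrite(f"pics/{c}0.png",p); np.save(f"{c}0.npy",d)
    print(c,bot.calibration(c))
    for q in ("cell","small_cell","caddy","light_box","cell_nub","cell_flat","seat","spring","plate"):
        r=bot.place_of(q,c)
        print(q,[(np.round(x['at']),round(x['score'],2)) for x in r[:3]])
print(bot.state())
E
```

```text
scene {'vfov': 46.33074687320508, 'cx': 259.18384414687034, 'cy': 197.35990649753938, 'R': array([[ 0.7145, -0.6994, -0.0189],
       [-0.5126, -0.505 , -0.6944],
       [ 0.4761,  0.5058, -0.7193]]), 't': array([-0.2974,  0.35  ,  0.7785])}
cell [(array([177., 189.]), 0.76), (array([137., 225.]), 0.68)]
small_cell [(array([182., 209.]), 0.67), (array([181., 179.]), 0.29)]
caddy [(array([187., 199.]), 0.73)]
light_box [(array([244., 355.]), 0.86)]
cell_nub [(array([170., 197.]), 0.75)]
cell_flat [(array([182., 181.]), 0.64), (array([178., 187.]), 0.34)]
seat [(array([253., 347.]), 0.78)]
spring [(array([259., 350.]), 0.76)]
plate [(array([249., 336.]), 0.86), (array([177., 186.]), 0.27)]
top {'vfov': 47.918956936714096, 'cx': 262.45608609667505, 'cy': 193.27798444570502, 'R': array([[-0.0101, -0.9997, -0.0213],
       [-0.9899,  0.013 , -0.1413],
       [ 0.1415,  0.0197, -0.9897]]), 't': array([0.1114, 0.5159, 1.0101])}
cell [(array([215., 180.]), 0.68)]
small_cell [(array([207., 207.]), 0.46), (array([240., 259.]), 0.18)]
caddy [(array([214., 194.]), 0.96)]
light_box [(array([158., 347.]), 0.61)]
cell_nub [(array([207., 179.]), 0.84)]
cell_flat [(array([230., 186.]), 0.53)]
seat [(array([183., 358.]), 0.59)]
spring [(array([187., 366.]), 0.91)]
plate [(array([177., 348.]), 0.93)]
{'time_s': 1.0, 'joint_pos': array([ 1.13  ,  0.4231,  1.6299,  0.    ,  1.0886, -0.019 ]), 'qvel': array([ 0.0008, -0.0001, -0.0011,  0.0015, -0.0018, -0.0004]), 'joint_torque': array([  0.0005, -54.4582, -27.4047,   0.0644,   0.0167,   0.0001]), 'position': array([0.2559, 0.5702, 0.2227]), 'eef_rot': array([[-0.9124,  0.4094,  0.    ],
       [ 0.4094,  0.9124,  0.    ],
       [ 0.    ,  0.    , -1.    ]]), 'wrist_force': array([ 0.6334, -0.3217,  0.6189]), 'torque': array([-0.0219, -0.008 ,  0.0348]), 'gripper_force': 0.0, 'gripper_width': 0.08756740938219254}
```

View pics/top0.png

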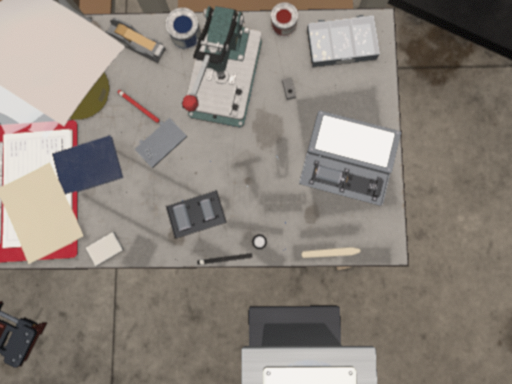

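View pics/scene0.png

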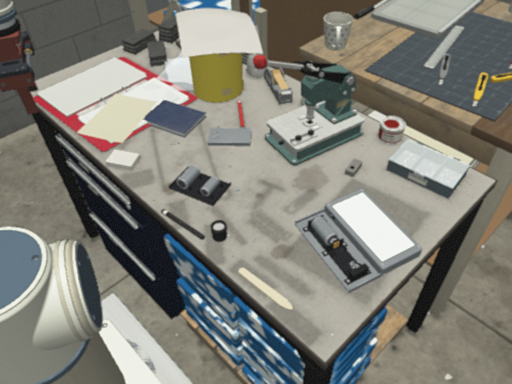

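The top view shows the caddy at about (195,214) with the large cell on the left, and the light box at (350,157) with its empty bay on the right, near (358,183). I'll zoom in and fit poses.

```bash
python3 - <<'E'
from h import *
np.set_printoptions(precision=4,suppress=True)
out=[]
for c in ("top","scene"):
    p,d=bot.read_camera(c)
    for q,z in (("light_box",None),("caddy",None),("cell",None),("small_cell",None)):
        r=bot.silhouettes(q,c)
        for s in r[:2]:
            P=cloud(c,s['region'],d); P=P[P[:,2]>-0.01]
            (cx,cy),(a,b),ang=cv2.minAreaRect(P[:,:2].astype(np.float32)*1000)
            print(c,q,round(s['score'],2),s['bbox'],len(P),"rect",cx,cy,a,b,ang,"z",np.percentile(P[:,2],[2,25,50,75,98]))
    if c=="top":
        A=cv2.resize(p[100:215,290:410],(480,460),interpolation=cv2.INTER_CUBIC);B=cv2.resize(p[180:245,155:235],(320,260),interpolation=cv2.INTER_CUBIC)
        out=[A,B]
    else:
        C=cv2.resize(p[185:295,290:425],(540,440),interpolation=cv2.INTER_CUBIC);D=cv2.resize(p[155:210,160:240],(240,165),interpolation=cv2.INTER_CUBIC)
im=np.zeros((460,800,3),np.uint8);im[:460,:480]=out[0];im[:260,480:800]=out[1];cv2.imwrite("pics/z1.png",im)
im=np.zeros((440,780,3),np.uint8);im[:,:540]=C;im[:165,540:]=D;cv2.imwrite("pics/z2.png",im)
# world positions of keypoints
for q,z in (("cell_nub",.0215),("cell_flat",.0215),("cell",.0215),("small_cell",.018),("caddy",.0),("seat",.0275),("spring",.0275),("plate",.0275),("light_box",0)):
    for c in ("top","scene"):
        r=bot.place_of(q,c)
        if r: print(q,c,onz(c,r[0]['at'][1],r[0]['at'][0],z),round(r[0]['score'],2))
E
```

```text
top light_box 0.87 [350.1, 156.3, 100.3, 95.0] 6662 rect 611.10888671875 -116.72244262695312 221.49508666992188 204.89646911621094 74.51671600341797 z [0.0043 0.0108 0.0313 0.0337 0.0421]
top caddy 0.59 [195.7, 215.4, 64.2, 48.9] 1341 rect 471.87567138671875 274.08477783203125 88.20802307128906 138.58114624023438 16.472549438476562 z [-0.0012  0.0018  0.0032  0.005   0.0159]
top cell 0.75 [180.8, 217.9, 17.1, 25.1] 307 rect 461.60491943359375 302.602294921875 58.541290283203125 31.179494857788086 15.64241886138916 z [0.022  0.0326 0.0356 0.0376 0.0411]
top cell 0.74 [349.8, 159.3, 100.3, 92.8] 6507 rect 606.2186889648438 -115.00680541992188 218.77822875976562 189.8461456298828 74.02436065673828 z [0.0053 0.0112 0.0314 0.0338 0.0421]
top small_cell 0.63 [210.0, 210.5, 16.0, 17.8] 215 rect 480.0006408691406 243.42300415039062 47.778785705566406 28.383962631225586 15.634974479675293 z [0.012  0.0245 0.0276 0.0298 0.0331]
top small_cell 0.54 [183.2, 218.5, 18.5, 29.6] 347 rect 461.1368103027344 305.20574951171875 59.47178268432617 37.551849365234375 19.083879470825195 z [0.0125 0.0307 0.
[... 1195 characters left out ...]
 [0.4864 0.3065 0.0215] 0.62
cell_flat top [0.4343 0.2948 0.0215] 0.78
cell_flat scene [0.4292 0.2996 0.0215] 0.68
cell top [0.4636 0.3038 0.0215] 0.91
cell scene [0.4572 0.3027 0.0215] 0.77
small_cell top [0.4892 0.2475 0.018 ] 0.59
small_cell scene [0.4851 0.2423 0.018 ] 0.74
caddy top [0.4691 0.2727 0.    ] 0.85
caddy scene [0.4748 0.2719 0.    ] 0.96
seat top [ 0.5336 -0.1437  0.0275] 0.74
seat scene [ 0.543  -0.135   0.0275] 0.91
spring top [ 0.5353 -0.1503  0.0275] 0.67
spring scene [ 0.5356 -0.1528  0.0275] 0.86
plate top [ 0.5458 -0.1005  0.0275] 0.66
plate scene [ 0.5459 -0.1134  0.0275] 0.65
light_box top [ 0.6098 -0.1066  0.    ] 0.63
light_box scene [ 0.5946 -0.1169  0.    ] 0.79
```

View pics/z1.png

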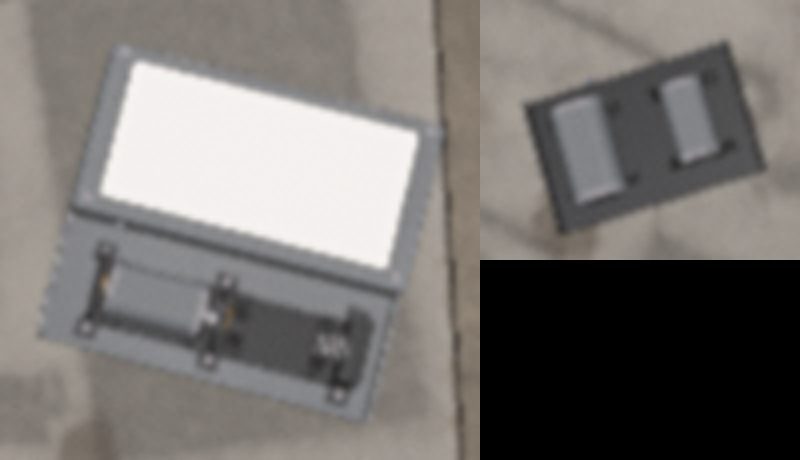

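View pics/z2.png

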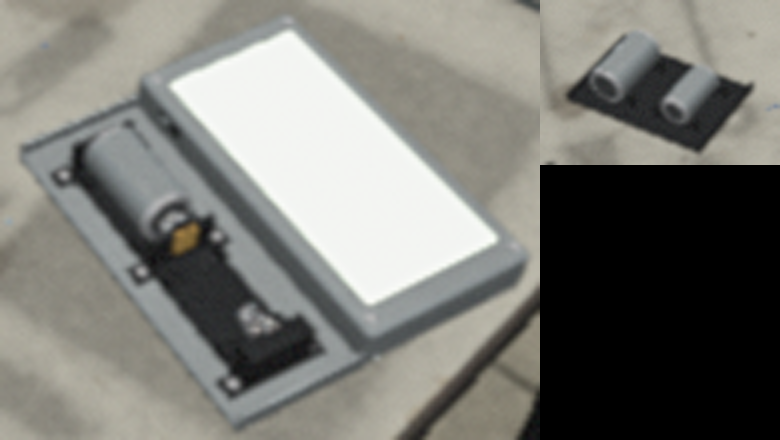

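The crops show the fitted cell in the left bay, the empty bay's brass plate at about (230,315), and its spring at (335,345). The large cell's nub points away from the robot (+x). Next: fit the box precisely and find the holder shift, and start the arm turning and moving to above the cell.

```bash
cat >> h.py <<'E'
from scipy.spatial.transform import Rotation as Ro
def pose(yaw,tilt=0):
    # tool x along heading yaw (deg) raised by tilt; z down
    a,t=np.radians(yaw),np.radians(tilt)
    x0=np.array([np.cos(a),np.sin(a),0]); up=np.array([0,0,1.])
    x=x0*np.cos(t)+up*np.sin(t); z=x0*np.sin(t)-up*np.cos(t)
    return np.stack([x,np.cross(z,x),z],1)
def go(p,R):
    s=bot.state(); R0=np.array(s['eef_rot'])
    print("shift cm",np.round(R0.T@(np.array(p)-s['position'])*100,2),"rotvec",np.round(Ro.from_matrix(R0.T@R).as_rotvec(),3),"F",np.round(s['wrist_force'],1),"t",s['time_s'],"q",np.round(s['joint_pos'],2),"w",round(s['gripper_width'],4))
E
python3 - <<'E'
from h import *
np.set_printoptions(precision=2,suppress=True,linewidth=160)
for c in ("top","scene"):
    p,d=bot.read_camera(c)
    f=bot.silhouettes("light_box",c)[0]['region']
    f=cv2.dilate(f.astype(np.uint8),np.ones((5,5)))>0
    P=cloud(c,f,d)
    wh=f&(p.min(2)>225)
    n,l,st,_=cv2.connectedComponentsWithStats(wh.astype(np.uint8)); wh=l==1+np.argmax(st[1:,4])
    W=cloud(c,wh,d); 
    vv,uu=np.nonzero(wh); W2=np.array([onz(c,u,v,.034) for u,v in zip(uu,vv)])
    print(c,"white z",np.median(W[:,2]),"rect",cv2.minAreaRect((W2[:,:2]*1000).astype(np.float32)))
    # yaw refine + box frame profile
    (cx,cy),sz,ang=cv2.minAreaRect((W2[:,:2]*1000).astype(np.float32))
    yaw=ang-90 if ang>45 else ang
    if abs(yaw)>45: yaw=ang
    R=np.array([[np.cos(np.radians(yaw)),-np.sin(np.radians(yaw))],[np.sin(np.radians(yaw)),np.cos(np.radians(yaw))]])
    dz=np.median(W[:,2])-.034
    B=(P[:,:2]*1000-[cx,cy])@R+[40,0]
    print("yaw",yaw,"origin",np.array([cx,cy])-R@[40,0])
    Z=P[:,2]*1000-dz*1000
    hi=(Z>29)&(B[:,0]>-20-0); print("panel-level extents y",np.percentile(B[hi][:,1],[.5,99.5]))
    al=(Z>4)&(Z<60); print("all ext x",np.percentile(B[al][:,0],[.5,99.5]),"y",np.percentile(B[al][:,1],[.5,99.5]))
    s=(abs(B[:,0]+58)<10)
    for y in range(-100,100,4):
        m=s&(abs(B[:,1]-y)<2.5)
        if m.sum(): print(y,m.sum(),np.round(np.percentile(Z[m],[10,50,95]),1),end=' | ')
    print()
go([.4615,.303,.15],pose(16.2))
E
```

```text
top white z 0.03342878025579325 rect ((646.3005981445312, -122.68086242675781), (177.72019958496094, 85.18074035644531), 74.04138946533203)
yaw -15.958610534667969 origin [ 607.84 -111.68]
panel-level extents y [-104.12  104.24]
all ext x [-95.04  93.11] y [-105.13  105.18]
-100 18 [ 7.   8.8 12.8] | -96 5 [ 7.3  8.9 11.8] | -92 5 [33.8 35.3 35.8] | -88 18 [32.7 35.9 39.9] | -84 19 [32.9 35.1 37.8] | -80 17 [31.7 34.6 38.4] | -76 26 [ 9.7 29.8 37.5] | -72 13 [ 9.3 28.3 37.1] | -68 21 [10.6 14.8 35.7] | -64 18 [10.5 13.2 34.2] | -60 16 [ 8.2 12.3 29.9] | -56 16 [ 9.4 11.6 13.6] | -52 16 [ 9.3 11.7 13.6] | -48 17 [ 8.3 10.8 14.2] | -44 16 [ 9.  10.7 13.3] | -40 14 [ 9.3 10.9 14.2] | -36 16 [ 9.8 11.2 17.3] | -32 14 [10.2 10.9 12.8] | -28 14 [10.7 12.1 14.1] | -24 16 [ 9.7 11.1 14. ] | -20 15 [ 9.7 10.8 13.1] | -16 17 [10.7 12.4 15.1] | -12 16 [11.1 12.5 15.2] | -8 9 [ 9.3 12.5 14.4] | -4 11 [32.7 34.5 37.6] | 0 20 [19.8 32.9 37.4] | 4 18 [11.3 18.7 36.3] | 8 11 [11.4 29.3 35.3] | 12 11 [40.9 43.5 46. ] | 16 17 [41.5 43.3 47.8] | 20 16 [41.3 44.4 47.6] | 24 18 [41.1 44.1 47.5] | 28 15 [41.2 42.8 46.6] | 32 17 [41.5 43.8 47.2] | 36 16 [39.9 43.7 46.3] | 40 18 [39.3 43.6 47.6] | 44 18 [39.1 43.1 46.1] | 48 17 [39.6 43.9 46.4] | 52 15 [39.8 43.  45.1] | 56 16 [40.6 44.4 46.3] | 60 17 [40.2 43.1 45.7] | 64 15 [40.3 43.7 47.8] | 68 18 [40.2 43.6 46.4] | 72 18 [12.1 34.8 42.9] | 76 16 [31.  33.1 36.1] | 80 18 [ 6.3  8.9 34.1] | 84 16 [ 5.5  9.  11.7] | 88 15 [ 5.9  7.  10.9] | 92 16 [ 6.2  7.7 12.6] | 96 15 [ 6.4  8.1 11.5] | Traceback (most recent call last):
  File "<stdin>", line 5, in <module>
IndexError: list index out of range
```

```bash
for i in 1 2; do python3 -m inch '[[0,0,0,0,0,0.12,7],[0,0,0,0,0,0.24,7],[0,0,0,0,0,0.36,7],[0,0,0,0,0,0.48,7],[0,0,0,0,0,0.6,7]]' 15 | tail -c 400; done
```

```text
time_s: 3.02
position: [0.2558, 0.5702, 0.2227]
eef_rot: [[-0.517, 0.856, -0.0], [0.856, 0.517, -0.0], [-0.0, -0.0, -1.0]]
wrist_force: [-0.6, -0.6, 0.1]
gripper_width: 0.0698
gripper_force: 0.0
time_s: 3.43
position: [0.2559, 0.5702, 0.2227]
eef_rot: [[0.057, 0.998, 0.0], [0.998, -0.057, -0.0], [-0.0, 0.0, -1.0]]
wrist_force: [0.9, 0.2, 0.3]
gripper_width: 0.0699
gripper_force: 0.0
```

```bash
python3 -c "
from h import *
go([.4615,.303,.15],pose(16.2))"
```

```text
shift cm [-25.51  22.05   7.27] rotvec [ 0.    -0.     1.231] F [0.9 0.2 0.3] t 3.4333 q [ 1.13  0.42  1.63 -0.    1.09  1.19] w 0.0699
```

```bash
python3 -m inch '[[-2.6,2.2,0.8,0,0,0.12,7],[-5.2,4.4,1.6,0,0,0.24,7],[-7.8,6.6,2.4,0,0,0.36,7],[-10.4,8.8,3.2,0,0,0.48,7],[-13,11,3.6,0,0,0.6,7]]' 15 >/dev/null; python3 -c "
from h import *
go([.4615,.303,.15],pose(16.2))"
```

```text
shift cm [-4.08 16.03  3.59] rotvec [0.    0.001 0.632] F [-0.2  1.3 -0.3] t 3.85 q [ 0.86  0.38  1.8  -0.    0.97  1.51] w 0.07
```

```bash
python3 -m inch '[[-0.8,3.2,0.7,0,0,0.12,7],[-1.6,6.4,1.4,0,0,0.24,7],[-2.5,9.6,2.1,0,0,0.36,7],[-3.3,12.8,2.8,0,0,0.48,7],[-4.1,16,3.6,0,0,0.6,7]]' 15 >/dev/null; python3 -m inch '[[0,0,0,0,0,0.05,7],[0,0,0,0,0,0.05,7]]' 15 >/dev/null;python3 -c "
from h import *
go([.4615,.303,.15],pose(16.2)); go([.4615,.303,.0075],pose(16.2))
p,d=bot.read_camera('top')
for q in ('cell',):
    for s in bot.silhouettes(q,'top')[:2]:
        print(s['score'],s['bbox'])"
```

```text
shift cm [-0.1   0.04  0.02] rotvec [ 0.     0.001 -0.018] F [-0.6  1.1  0.6] t 4.4333 q [ 0.56  0.42  1.84 -0.    0.88  1.87] w 0.0699
shift cm [-0.09  0.03 14.27] rotvec [ 0.     0.001 -0.018] F [-0.6  1.1  0.6] t 4.4333 q [ 0.56  0.42  1.84 -0.    0.88  1.87] w 0.0699
```

```bash
python3 -m inch '[[-0.1,0,3,0,0,-0.018,5.2],[-0.1,0,6,0,0,-0.018,5.2],[-0.1,0,9,0,0,-0.018,5.2],[-0.1,0,11,0,0,-0.018,5.2],[-0.1,0,12.3,0,0,-0.018,5.2]]' 15 | tail -5;  python3 -m inch '[[0,0,1,0,0,0,5.2],[0,0,1.9,0,0,0,5.2],[0,0,1.9,0,0,0,5.2]]' 15 | tail -5; python3 -c "
from h import *
go([.4615,.303,.0075],pose(16.2))"
```

```text
position: [0.459, 0.3054, 0.0258]
eef_rot: [[0.958, 0.287, -0.002], [0.287, -0.958, -0.001], [-0.002, 0.001, -1.0]]
wrist_force: [-0.4, -0.5, 0.6]
gripper_width: 0.0519
gripper_force: 0.0
position: [0.4605, 0.3058, 0.0091]
eef_rot: [[0.959, 0.285, 0.0], [0.285, -0.959, 0.0], [0.0, -0.0, -1.0]]
wrist_force: [-2.7, 0.6, 4.2]
gripper_width: 0.052
gripper_force: 2.1
shift cm [0.01 0.29 0.16] rotvec [-0.    -0.     0.006] F [-2.7  0.6  4.2] t 5.2 q [0.56 0.65 1.89 0.   0.61 1.85] w 0.052
```

```bash
python3 -m inch '[[0,0,0,0,0,0,5.2],[0,0,0,0,0,0,5.2]]' 15 | tail -5; python3 -c "
from h import *
go([.4615,.303,.0075],pose(16.2))
p,d=bot.read_camera('top')
q,e=bot.read_camera('scene')
A=cv2.resize(p[170:260,150:260],(440,360),interpolation=2);B=cv2.resize(q[130:220,150:240],(360,360),interpolation=2)
cv2.imwrite('pics/g.png',np.hstack([A,B]))"
```

```text
position: [0.4611, 0.3057, 0.0094]
eef_rot: [[0.959, 0.285, 0.002], [0.285, -0.959, 0.001], [0.002, -0.0, -1.0]]
wrist_force: [-0.1, -0.9, -0.0]
gripper_width: 0.0523
gripper_force: 0.0
shift cm [-0.04  0.26  0.19] rotvec [-0.    -0.002  0.006] F [-0.1 -0.9 -0. ] t 5.3667 q [ 0.56  0.65  1.89 -0.    0.61  1.85] w 0.0523
```

View pics/g.png

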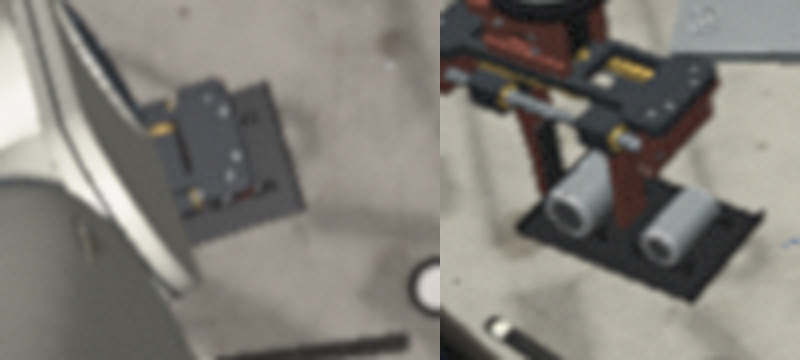

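The fingers straddle the large cell; in the right half it is at (585,200), flat end towards us. Centre, close and lift.

```bash
python3 -m inch '[[0,0.25,0.15,0,0,0,5.2],[0,0.25,0.15,0,0,0,4.2],[0,0.25,0.15,0,0,0,3],[0,0.25,0.15,0,0,0,3],[0,0.25,0.15,0,0,0,2.5]]' 25 | tail -5; python3 -m inch '[[0,0,0,0,0,0,2.5],[0,0,0,0,0,0,2.5],[0,0,-1,0,0,0,2.5],[0,0,-3,0,0,0,2.5],[0,0,-6,0,0,0,2.5]]' 25 | tail -5; python3 -m inch '[[0,0,-3,0,0,0,2.5],[0,0,-6,0,0,0,2.5],[0,0,-6,0,0,0,2.5]]' 25 | tail -5
```

```text
position: [0.4614, 0.3023, 0.0073]
eef_rot: [[0.959, 0.284, 0.0], [0.284, -0.959, -0.0], [0.0, 0.0, -1.0]]
wrist_force: [-1.4, -1.8, 4.5]
gripper_width: 0.0323
gripper_force: 25.0
position: [0.4593, 0.3013, 0.0658]
eef_rot: [[0.959, 0.284, -0.005], [0.284, -0.959, -0.003], [-0.006, 0.001, -1.0]]
wrist_force: [0.3, 0.1, -2.0]
gripper_width: 0.0323
gripper_force: 25.0
position: [0.4639, 0.3043, 0.1327]
eef_rot: [[0.959, 0.284, 0.007], [0.284, -0.959, 0.005], [0.008, -0.002, -1.0]]
wrist_force: [0.3, 1.2, -1.6]
gripper_width: 0.0327
gripper_force: 25.0
```

```bash
cat >> h.py <<'E'
BO=np.array([.6078,-.1117,0]); BY=-15.96
BR=Ro.from_euler('z',BY,degrees=True).as_matrix()
def tgt(yf,zf,tilt,dx=0.,dh=.0142,xb=-.058):
    R=pose(90+BY,tilt); F=BO+BR@np.array([xb,yf,zf])
    return F+R[:,0]*(.03075-dx)+R[:,2]*dh, R
E
python3 -c "
from h import *
go(*tgt(-.050,.11,0)); go(*tgt(-.05,.11,32))"
```

```text
shift cm [-3.96 42.49  3.56] rotvec [ 0.002 -0.009 -1.005] F [ 0.3  1.2 -1.6] t 6.55 q [0.56 0.44 1.85 0.   0.84 1.84] w 0.0327
shift cm [-3.79 42.25  1.71] rotvec [ 0.282  0.502 -0.977] F [ 0.3  1.2 -1.6] t 6.55 q [0.56 0.44 1.85 0.   0.84 1.84] w 0.0327
```

```bash
python3 -m inch '[[-0.4,4,0,0,0,-0.1,2.5],[-0.8,8,0,0,0,-0.2,2.5],[-1.2,12,0,0,0,-0.3,2.5],[-1.6,16,0,0,0,-0.4,2.5],[-2,20,0,0,0,-0.5,2.5]]' 25 >/dev/null; python3 -c "
from h import *
go(*tgt(-.050,.11,0)); go(*tgt(-.05,.11,32))"
```

```text
shift cm [-12.09  18.73   3.09] rotvec [-0.001  0.001 -0.499] F [ 1.   0.4 -1.1] t 6.9667 q [0.18 0.4  1.95 0.   0.79 0.96] w 0.0328
shift cm [-11.85  18.6    1.25] rotvec [ 0.138  0.547 -0.486] F [ 1.   0.4 -1.1] t 6.9667 q [0.18 0.4  1.95 0.   0.79 0.96] w 0.0328
```

```bash
python3 -m inch '[[-2.4,3.7,0,0,0,-0.1,2.5],[-4.8,7.5,0,0,0,-0.2,2.5],[-7.2,11.2,0,0,0,-0.3,2.5],[-9.6,15,0,0,0,-0.4,2.5],[-12,18.7,0,0,0,-0.5,2.5]]' 25 >/dev/null;  python3 -m inch '[[0,0,0,0,0,0,2.5],[0,0,0,0,0,0,2.5]]' 25 >/dev/null; python3 -c "
from h import *
go(*tgt(-.05,.11,32))
np.set_printoptions(precision=4,suppress=True)
s=bot.state();R=np.array(s['eef_rot']);
out=[]
for c in ('top','scene'):
    p,d=bot.read_camera(c)
    for q in ('cell_nub','cell_flat','cell'):
        for r in bot.place_of(q,c)[:2]:
            X=onz(c,r['at'][1],r['at'][0],s['position'][2]+.0142); print(c,q,round(r['score'],2),np.round(r['at']),'tool frame mm',(R.T@(X-s['position'])*1000))
    f,cx,cy,Rc,t=cal(c); x=Rc@s['position']+t; u,v=int(cx+f*x[0]/x[2]),int(cy+f*x[1]/x[2])
    out.append(cv2.resize(p[v-50:v+50,u-50:u+50],(400,400),interpolation=2)); print(u,v)
cv2.imwrite('pics/h.png',np.hstack(out))"
```

```text
shift cm [-0.96  0.72  1.23] rotvec [ 0.002  0.558 -0.01 ] F [-0.2  0.5 -1.2] t 7.55 q [-0.2   0.45  1.86  0.    0.84  0.08] w 0.0325
top cell_nub 0.45 [172. 337.] tool frame mm [ 40.2678  -6.9715 -14.1906]
top cell 0.38 [173. 352.] tool frame mm [  6.0285  -0.8252 -14.1988]
354 174
scene cell_nub 0.64 [201. 330.] tool frame mm [ 27.5319  -2.6652 -14.1957]
scene cell_flat 0.71 [214. 346.] tool frame mm [-15.3894   4.2942 -14.2053]
scene cell 0.74 [210. 335.] tool frame mm [  3.8949  -7.1143 -14.1925]
338 214
```

View pics/h.png

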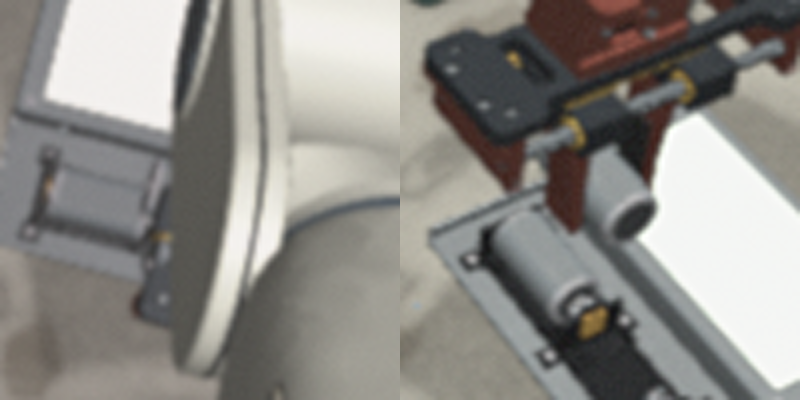

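The cell is held with its flat end towards -y (disc centre at about (633,219) in the right half). Compute the in-hand offset from that.

```bash
python3 -c "
from h import *
np.set_printoptions(precision=1,suppress=True)
s=bot.state();R=np.array(s['eef_rot']);p=s['position']
f,cx,cy,Rc,t=cal('scene'); o=R.T@(-Rc.T@t-p)
for u,v in ((346.2,218.75),(346.2,217.5),(345,218.75)):
    r=R.T@Rc.T@np.array([(u-cx)/f,(v-cy)/f,1]); print((o-r*o[1]/r[1])*1000)
d=bot.read_camera('scene')[1]
print(np.median(d[216:222,344:349]), R.T@(w('scene',346.2,218.75,np.median(d[216:222,344:349]))-p)*1000)
m=bot.silhouettes('cell','scene')
for k in m[:2]:
    P=(cloud('scene',k['region'],d)-p)@R*1000; print(k['score'],k['bbox'],len(P),np.percentile(P,[2,10,50,90,98],axis=0))
"; python3 -m inch '[[-0.2,0.15,0,0,0.11,0,2.5],[-0.4,0.3,0,0,0.22,0,2.5],[-0.6,0.5,0,0,0.33,0,2.5],[-0.8,0.6,0,0,0.44,0,2.5],[-1,0.7,0,0,0.555,-0.01,2.5]]' 25 >/dev/null;  python3 -m inch '[[0,0,0,0,0,0,2.5],[0,0,0,0,0,0,2.5]]' 25 ; python3 -c "
from h import *
go(*tgt(-.05,.11,32))"
```

```text
[-27.    0.  -10.6]
[-26.4   0.  -13.7]
[-23.7   0.   -7.3]
0.8664664 [-29.9  -2.8 -15.1]
0.51 [343.8, 213.3, 19.2, 22.4] 303 [[-30.1 -17.4 -30.3]
 [-29.4 -16.4 -29.4]
 [-22.3  -4.9 -24.4]
 [ -4.9   7.   -8.4]
 [  1.7  11.   -2.5]]
time_s: 8.63
position: [0.5472, -0.1112, 0.1262]
eef_rot: [[0.232, 0.962, 0.144], [0.819, -0.273, 0.505], [0.525, 0.001, -0.851]]
wrist_force: [-0.3, -0.4, -1.9]
gripper_width: 0.0324
gripper_force: 25.0
shift cm [-0.65  0.04  1.01] rotvec [-0.001  0.006  0.002] F [-0.3 -0.4 -1.9] t 8.6333 q [-0.51  0.54  1.84  0.65  1.01 -0.66] w 0.0324
```

```bash
python3 -c "
from h import *
from scipy.optimize import least_squares
np.set_printoptions(precision=2,suppress=True)
def fit(X,Z): 
    g=lambda q:np.hypot(X-q[0],Z-q[1])-16.5
    r=least_squares(g,[np.median(X),np.median(Z)-12],loss='soft_l1'); return r.x,np.std(g(r.x))
full=np.ones((384,512),bool)
for c in ('top','scene'):
    d=np.load(c+'0.npy'); B=(cloud(c,full,d)-BO)@BR*1000
    for lo,hi in ((15,40),(40,65),(15,65)):
        m=(B[:,1]>lo)&(B[:,1]<hi)&(abs(B[:,0]+58)<22)&(B[:,2]>24)&(B[:,2]<55)
        x,e=fit(B[m,0],B[m,2]); print(c,'fitted',lo,m.sum(),x,e)
    # fine y edges: points z>25 near axis
    m=(abs(B[:,0]+58)<9)&(B[:,2]>24)&(B[:,2]<38)
    y=np.sort(B[m,1]); print('ys',y[(y>-100)&(y<8)])
s=bot.state();R=np.array(s['eef_rot']);p=s['position']
d=bot.read_camera('scene')[1]
T=(cloud('scene',full,d)-p)@R*1000
m=(abs(T[:,0]+20)<9)&(abs(T[:,1])<22)&(abs(T[:,2]+16)<19)
print(m.sum(),fit(T[m,1],T[m,2]))
m=(abs(T[:,0]+29)<9)&(abs(T[:,1]+3)<12)&(abs(T[:,2]+16)<12); print('flat',np.median(T[m,0]))
"
```

```text
top fitted 15 143 [-57.92  27.89] 1.4979260695473273
top fitted 40 138 [-58.11  27.32] 1.6026598396162672
top fitted 15 281 [-58.03  27.61] 1.5681756765996047
ys [-91.55 -90.74 -90.67 -90.6  -89.64 -88.81 -88.78 -88.61 -88.46 -88.24
 -88.21 -87.49 -87.17 -86.72 -86.34 -85.84 -85.83 -85.62 -85.46 -84.87
 -84.48 -83.87 -83.65 -83.53 -82.97 -82.86 -81.69 -81.45 -81.44 -81.19
 -80.64 -80.5  -80.35 -79.56 -78.94 -78.76 -77.76 -77.75 -77.49 -77.41
 -77.04 -76.96 -76.87 -76.71 -76.59 -76.54 -76.28 -76.27 -74.3  -73.94
 -73.73 -73.67 -72.97 -71.01 -70.7  -70.26 -69.73 -68.69 -67.9  -67.6
 -66.19 -63.16 -62.91 -62.39 -61.06 -59.05 -58.71  -4.38  -4.15  -4.
  -3.93  -3.72  -3.16  -2.5   -2.38  -2.28  -2.19  -1.44  -1.41  -0.99
  -0.74   0.17   0.62   0.85   0.87   1.07   1.58   1.62   1.93   2.41
   3.18   4.4    4.81   5.54   6.53   7.14   7.3 ]
scene fitted 15 139 [-58.27  26.28] 1.1671737397103812
scene fitted 40 140 [-58.25  26.29] 1.2553134736593934
scene fitted 15 279 [-58.26  26.28] 1.2129873807775422
ys [-95.34 -93.75 -93.62 -93.58 -93.55 -93.24 -93.11 -92.9  -92.78 -92.78
 -92.77 -92.
[... 458 characters left out ...]
6.13 -75.83 -73.59 -72.88
 -72.46 -71.95 -71.36 -71.3  -69.38 -68.88 -67.29 -64.96 -64.12 -63.4
 -62.82 -62.8  -62.75 -62.32 -62.05 -61.8  -61.58 -60.78  -8.29  -7.98
  -7.93  -7.67  -7.46  -7.29  -7.21  -7.16  -7.16  -7.    -6.96  -6.72
  -6.28  -6.18  -6.15  -6.1   -5.83  -5.73  -5.55  -5.11  -4.73  -4.67
  -4.58  -4.52  -4.08  -3.08  -3.06  -2.48  -2.48  -2.45  -1.94  -1.76
  -1.66  -1.3   -1.2   -1.15  -0.86  -0.59  -0.58  -0.26  -0.26   0.14
   0.44   1.4    1.65   2.56   3.2    4.36   4.62   5.05   5.12   5.41
   5.84   6.4 ]
  return _methods._mean(a, axis=axis, dtype=dtype,
  ret = ret.dtype.type(ret / rcount)
Traceback (most recent call last):
ValueError: Initial guess is outside of provided bounds
```

```bash
python3 -c "
from h import *
go(*tgt(-.053,.06,32)); go(*tgt(-.053,.030,32))"
```

```text
shift cm [-3.64  0.03  5.1 ] rotvec [-0.001  0.006  0.004] F [ 0.5  0.9 -2.5] t 8.6833 q [-0.51  0.54  1.84  0.65  1.01 -0.66] w 0.0326
shift cm [-5.21  0.03  7.65] rotvec [-0.001  0.006  0.004] F [ 0.5  0.9 -2.5] t 8.6833 q [-0.51  0.54  1.84  0.65  1.01 -0.66] w 0.0326
```

```bash
python3 -m inch '[[-0.9,0,1.5,0,0,0,2.5],[-1.8,0,2.8,0,0,0,2.5],[-2.7,0,4,0,0,0,2.5],[-3.6,0,5.1,0,0.006,0.004,2.5],[-3.6,0,5.1,0,0.006,0.004,2.5]]' 25 >/dev/null; python3 -m inch '[[-0.5,0,0.8,0,0,0,2.5],[-1,0,1.6,0,0,0,2.5],[-1.3,0,2.1,0,0,0,2.5],[-1.6,0,2.5,0,0,0,2.5],[-1.6,0,2.5,0,0,0,2.5]]' 25 ; python3 -m inch '[[0,0,0,0,0,0,2.5]]'|grep force; python3 -c "
from h import *
go(*tgt(-.053,.030,32)); go(*tgt(-.063,.029,32))"
```

```text
time_s: 9.52
position: [0.5465, -0.1135, 0.0344]
eef_rot: [[0.232, 0.962, 0.145], [0.815, -0.273, 0.512], [0.532, -0.0, -0.847]]
wrist_force: [0.8, -0.1, -1.9]
gripper_width: 0.0326
gripper_force: 25.0
wrist_force: [0.1, 0.4, -2.0]
gripper_force: 25.0
shift cm [-0.1   0.01  0.04] rotvec [-0.001 -0.002  0.001] F [ 0.1  0.4 -2. ] t 9.6 q [-0.52  0.7   1.85  0.73  0.89 -0.8 ] w 0.0327
shift cm [-1.    0.01 -0.41] rotvec [-0.001 -0.002  0.001] F [ 0.1  0.4 -2. ] t 9.6 q [-0.52  0.7   1.85  0.73  0.89 -0.8 ] w 0.0327
```

```bash
python3 -m inch '[[-0.3,0,-0.1,0,0,0,2.5],[-0.5,0,-0.3,0,0,0,2.5],[-0.5,0,-0.3,0,0,0,2.5]]'|grep _force; python3 -m inch '[[-0.3,0,-0.2,0,0,0,2.5],[-0.5,0,-0.3,0,0,0,2.5],[-0.5,0,-0.3,0,0,0,2.5]]'|grep _force;python3 -m inch '[[0,0,0,0,0,0,2.5]]'|grep _force;python3 -m inch '[[0,0,0,0,0,0,2.5]]'|grep _force; python3 -c "
from h import *
go(*tgt(-.063,.029,32))
for i in range(3): print(np.round(BR.T@bot.state()['wrist_force'],1),len(bot.read_camera('top')))"
```

```text
wrist_force: [0.1, -0.4, -2.3]
gripper_force: 25.0
wrist_force: [0.7, 0.3, -2.1]
gripper_force: 25.0
wrist_force: [0.2, 0.0, -0.8]
gripper_force: 25.0
wrist_force: [0.0, -0.4, -2.5]
gripper_force: 25.0
shift cm [0.   0.01 0.2 ] rotvec [-0.    -0.003  0.002] F [ 0.  -0.4 -2.5] t 10.2667 q [-0.54  0.7   1.84  0.72  0.9  -0.8 ] w 0.0324
[ 0.1 -0.4 -2.5] 2
[ 0.7 -0.9 -1.7] 2
[ 0.2 -0.8 -2. ] 2
```

```bash
python3 -m inch '[[-0.2,0,-0.04,0,0,0,2.5],[-0.42,0,-0.08,0,0,0,2.5],[-0.42,0,-0.08,0,0,0,2.5]]'|grep t_force; cat > fr.py <<'E'
from h import *
L=[]
for i in range(8): bot.read_camera('top'); L.append(BR.T@bot.state()['wrist_force'])
print("box F",np.round(np.mean(L,0),2)); go(*tgt(-.067,.029,32))
s=bot.state(); R=np.array(s['eef_rot']); c=s['position']-.0142*R[:,2]; B=lambda x:np.round(BR.T@(x-BO)*1000,1)
print("flat",B(c-R[:,0]*.03075),"nub",B(c+R[:,0]*.03075),"tilt",np.degrees(np.arcsin(R[2,0])))
E
python3 fr.py;  python3 -m inch '[[-0.1,0,-0.06,0,0,0,2.5],[-0.25,0,-0.16,0,0,0,2.5],[-0.25,0,-0.16,0,0,0,2.5]]'|grep t_force; python3 fr.py
```

```text
wrist_force: [0.7, 2.2, 1.5]
box F [-0.2   2.11  2.51]
shift cm [ 0.06 -0.    0.07] rotvec [-0.    -0.003  0.002] F [0.5 1.9 2.4] t 11.0667 q [-0.54  0.71  1.84  0.71  0.9  -0.81] w 0.0326
flat [-57.9 -67.9  29.2] nub [-58.  -15.8  61.9] tilt 32.15225858315803
wrist_force: [0.9, 3.9, 3.3]
box F [0.39 4.12 3.67]
shift cm [ 0.32 -0.    0.23] rotvec [-0.    -0.003  0.002] F [1.5 4.5 3.9] t 11.7167 q [-0.55  0.71  1.84  0.71  0.9  -0.81] w 0.0324
flat [-57.9 -70.9  29.1] nub [-58.  -18.8  61.9] tilt 32.14732501590857
```

```bash
python3 -m inch '[[-0.15,0,-0.1,0,0,0,2.5],[-0.3,0,-0.19,0,0,0,2.5],[-0.3,0,-0.19,0,0,0,2.5]]'|grep t_force; python3 fr.py; python3 -c "
from h import *
for t in (29,26,23,20,17): go(*tgt(-.0745,.0285,t))"
```

```text
wrist_force: [2.2, 6.4, 4.4]
box F [0.39 6.09 4.31]
shift cm [0.59 0.01 0.41] rotvec [-0.001 -0.003  0.002] F [2.3 6.1 4.4] t 12.3667 q [-0.56  0.71  1.83  0.71  0.91 -0.81] w 0.0331
flat [-58.  -74.2  29.2] nub [-58.1 -22.1  61.9] tilt 32.182208648998326
shift cm [-0.15  0.    0.21] rotvec [-0.001 -0.056  0.002] F [2.3 6.1 4.4] t 12.3667 q [-0.56  0.71  1.83  0.71  0.91 -0.81] w 0.0331
shift cm [-0.23  0.    0.36] rotvec [-0.    -0.108  0.002] F [2.3 6.1 4.4] t 12.3667 q [-0.56  0.71  1.83  0.71  0.91 -0.81] w 0.0331
shift cm [-0.33  0.    0.51] rotvec [-0.    -0.16   0.002] F [2.3 6.1 4.4] t 12.3667 q [-0.56  0.71  1.83  0.71  0.91 -0.81] w 0.0331
shift cm [-0.43  0.    0.66] rotvec [-0.    -0.213  0.002] F [2.3 6.1 4.4] t 12.3667 q [-0.56  0.71  1.83  0.71  0.91 -0.81] w 0.0331
shift cm [-0.54  0.    0.8 ] rotvec [-0.    -0.265  0.002] F [2.3 6.1 4.4] t 12.3667 q [-0.56  0.71  1.83  0.71  0.91 -0.81] w 0.0331
```

```bash
python3 -m inch '[[-0.15,0,0.21,0,-0.056,0,2.5],[-0.23,0,0.36,0,-0.108,0,2.5],[-0.33,0,0.51,0,-0.16,0,2.5],[-0.43,0,0.66,0,-0.213,0,2.5],[-0.54,0,0.8,0,-0.265,0,2.5]]'|grep t_force; python3 fr.py; python3 -c "
from h import *
for t in (13,9,6,3,0): go(*tgt(-.0745,.0285,t))"
```

```text
wrist_force: [0.6, 7.1, 4.9]
box F [0.44 6.31 3.58]
shift cm [ 0.99 -0.02 -0.67] rotvec [0.    0.262 0.002] F [2.8 5.9 4.8] t 13.1833 q [-0.43  0.65  1.87  0.45  0.72 -0.51] w 0.0323
flat [-57.7 -74.4  28.5] nub [-57.8 -15.6  46.5] tilt 16.970610795652444
shift cm [-0.11 -0.03  0.21] rotvec [ 0.001 -0.069  0.002] F [2.8 5.9 4.8] t 13.1833 q [-0.43  0.65  1.87  0.45  0.72 -0.51] w 0.0323
shift cm [-0.23 -0.03  0.41] rotvec [ 0.001 -0.139  0.002] F [2.8 5.9 4.8] t 13.1833 q [-0.43  0.65  1.87  0.45  0.72 -0.51] w 0.0323
shift cm [-0.33 -0.03  0.56] rotvec [ 0.001 -0.191  0.002] F [2.8 5.9 4.8] t 13.1833 q [-0.43  0.65  1.87  0.45  0.72 -0.51] w 0.0323
shift cm [-0.44 -0.03  0.7 ] rotvec [ 0.001 -0.244  0.002] F [2.8 5.9 4.8] t 13.1833 q [-0.43  0.65  1.87  0.45  0.72 -0.51] w 0.0323
shift cm [-0.55 -0.03  0.84] rotvec [ 0.001 -0.296  0.002] F [2.8 5.9 4.8] t 13.1833 q [-0.43  0.65  1.87  0.45  0.72 -0.51] w 0.0323
```

```bash
python3 -m inch '[[-0.11,0,0.21,0,-0.069,0,2.5],[-0.23,0,0.41,0,-0.139,0,2.5],[-0.33,0,0.56,0,-0.191,0,2.5],[-0.33,0,0.56,0,-0.191,0,2.5]]'|grep t_force; python3 fr.py; python3 -c "
from h import *
for t in (4,2,0): go(*tgt(-.0745,.0282,t))"
```

```text
wrist_force: [1.8, 5.5, 0.1]
box F [0.38 6.72 1.23]
shift cm [ 1.07 -0.05 -1.48] rotvec [0.001 0.454 0.002] F [1.7 6.3 1.2] t 13.9167 q [-0.33  0.64  1.88  0.18  0.64 -0.19] w 0.0323
flat [-57.4 -74.6  28.3] nub [-57.5 -13.4  34.7] tilt 6.015418924910585
shift cm [-0.05 -0.06  0.11] rotvec [ 0.002 -0.035  0.002] F [1.7 6.3 1.2] t 13.9167 q [-0.33  0.64  1.88  0.18  0.64 -0.19] w 0.0323
shift cm [-0.1  -0.06  0.22] rotvec [ 0.002 -0.07   0.002] F [1.7 6.3 1.2] t 13.9167 q [-0.33  0.64  1.88  0.18  0.64 -0.19] w 0.0323
shift cm [-0.16 -0.06  0.32] rotvec [ 0.002 -0.105  0.002] F [1.7 6.3 1.2] t 13.9167 q [-0.33  0.64  1.88  0.18  0.64 -0.19] w 0.0323
```

```bash
python3 -m inch '[[-0.05,-0.03,0.11,0,-0.035,0,2.5],[-0.1,-0.05,0.22,0,-0.07,0,2.5],[-0.16,-0.06,0.32,0,-0.105,0,2.5],[-0.16,-0.06,0.32,0,-0.105,0,2.5]]'|grep t_force; python3 fr.py;
```

```text
wrist_force: [3.0, 4.6, -1.1]
box F [ 1.44  6.72 -0.27]
shift cm [ 1.03 -0.04 -1.93] rotvec [0.003 0.558 0.003] F [3.1 5.9 0.5] t 14.65 q [-0.27  0.64  1.88  0.    0.62  0.01] w 0.0326
flat [-57.5 -74.4  28.2] nub [-57.6 -12.9  28.2] tilt 0.015397278245776243
```

```bash
python3 -m inch '[[0,0,0.04,0,0,0,2.5],[0,0,0.08,0,0,0,2.5],[0,0,0.08,0,0,0,2.5]]'|grep t_force; python3 fr.py; python3 -m inch '[[0.1,0,0,0,0,0,2.5],[0.2,0,0,0,0,0,2.5],[0.2,0,0,0,0,0,2.5]]'|grep t_force; python3 fr.py;
```

```text
wrist_force: [2.7, 5.0, 4.4]
box F [0.34 6.26 4.56]
shift cm [ 1.04 -0.05 -1.96] rotvec [0.003 0.558 0.003] F [2.5 5.3 3.9] t 15.3 q [-0.27  0.64  1.88  0.    0.62  0.01] w 0.0324
flat [-57.5 -74.5  27.8] nub [-57.6 -13.   27.8] tilt 0.015256211103226228
wrist_force: [3.4, 1.7, 2.9]
box F [3.78 3.9  3.1 ]
shift cm [ 0.86 -0.05 -1.97] rotvec [0.002 0.558 0.002] F [4.3 2.1 2.8] t 15.95 q [-0.27  0.64  1.88  0.    0.62  0.01] w 0.0326
flat [-57.4 -72.7  27.8] nub [-57.5 -11.2  27.8] tilt 0.002905213699583599
```

```bash
python3 -m inch '[[0.05,0.05,0.04,0,0,0,2.5],[0.1,0.05,0.08,0,0,0,2.5],[0.1,0.05,0.08,0,0,0,2.5]]'|grep t_force; python3 fr.py
```

```text
wrist_force: [0.5, -1.5, 10.7]
box F [ 1.23 -0.25 10.44]
shift cm [ 0.82 -0.09 -1.99] rotvec [0.002 0.559 0.002] F [ 0.4 -0.  10. ] t 16.6 q [-0.27  0.64  1.88 -0.    0.62  0.01] w 0.0325
flat [-57.1 -72.4  27.6] nub [-57.2 -10.9  27.6] tilt -0.034324195370184885
```

```bash
python3 -m inch '[[0,0,0,0,0,0,3.6],[0,0,0,0,0,0,4.3],[0,0,0,0,0,0,4.3],[0,0,0,0,0,0,4.3]]'|tail -5; python3 -m inch '[[0,0,-1,0,0,0,4.3],[0,0,-3,0,0,0,4.3],[0,0,-6,0,0,0,4.3],[0,0,-9,0,0,0,4.3],[0,0,-12,0,0,0,4.3]]'|tail -5;  python3 -m inch '[[-3,-3,-3,0,0,0,4.3],[-6,-6,-6,0,0,0,4.3],[-9,-9,-9,0,0,0,4.3],[-9,-13,-9,0,0,0,4.3],[-9,-16,-9,0,0,0,4.3]]'|tail -5; python3 -c "
from h import *
out=[]
p,d=bot.read_camera('top');q,e=bot.read_camera('scene')
A=cv2.resize(p[130:215,290:385],(380,340),interpolation=2);B=cv2.resize(q[195:295,295:395],(400,400),interpolation=2)[:340]
cv2.imwrite('pics/f.png',np.hstack([A,B]))
from scipy.optimize import least_squares
full=np.ones((384,512),bool)
for c,d in (('top',d),('scene',e)):
    B=(cloud(c,full,d)-BO)@BR*1000
    for lo,hi in ((-62,-40),(-38,-15),(15,65)):
        m=(B[:,1]>lo)&(B[:,1]<hi)&(abs(B[:,0]+58)<22)&(B[:,2]>24)&(B[:,2]<55)
        if m.sum()<20: print(c,lo,'hidden',m.sum());continue
        X,Z=B[m,0],B[m,2];r=least_squares(lambda k:np.hypot(X-k[0],Z-k[1])-16.5,[-58,27],loss='soft_l1');print(c,lo,m.sum(),np.round(r.x,2))
"
```

```text
position: [0.5397, -0.1351, 0.0119]
eef_rot: [[0.273, 0.962, -0.001], [0.962, -0.273, 0.0], [-0.0, -0.001, -1.0]]
wrist_force: [0.3, 0.0, 0.4]
gripper_width: 0.0428
gripper_force: 0.0
position: [0.54, -0.135, 0.134]
eef_rot: [[0.273, 0.962, -0.001], [0.962, -0.273, 0.0], [-0.0, -0.001, -1.0]]
wrist_force: [1.2, -0.5, -0.5]
gripper_width: 0.0429
gripper_force: 0.0
position: [0.3704, -0.1808, 0.2238]
eef_rot: [[0.274, 0.962, 0.004], [0.962, -0.274, -0.003], [-0.001, 0.005, -1.0]]
wrist_force: [-0.2, -0.1, 1.2]
gripper_width: 0.0429
gripper_force: 0.0
top -62 126 [-58.47  28.17]
top -38 129 [-58.54  27.86]
top 15 279 [-57.88  27.7 ]
scene -62 143 [-58.58  26.21]
scene -38 142 [-58.46  26.28]
scene 15 27 [-57.63  27.71]
```

View pics/f.png

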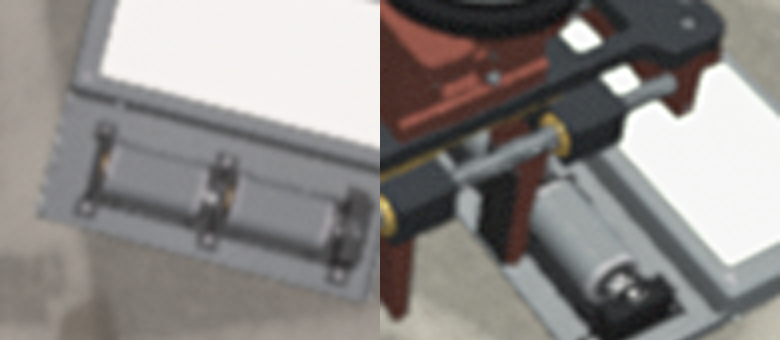

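Both cells lie in line, at the same height (within 0.4 mm) and level. The new cell, at (285,210) in the left half, has its flat end on the spring and its nub at the plate, and the gripper is clear.

```bash
python3 -m inch '[[0,0,0,0,0,0,4.3],[0,0,0,0,0,0,4.3]]'|grep time; python3 -c "
from plant import bot
print(bot.hand_in())"
```

```text
time_s: 18.03
the job is handed in; nothing more can be done
None
```

The large cell is fitted level in the empty bay, nub to +y like its neighbour and flat end on the spring; I let go, backed the arm clear and handed in at 18 s (no verdict was returned), with the highest force I read while fitting it about 11 N.

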